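# Find and tighten the loose hold-down clip of a detector test fixture

### The job

One of the three leaf-spring hold-down clips on the test fixture has worked loose in its clamp: press each leaf down at the middle of its span with about 5 N (stay well below 12 N), holding it for half a second, first the clip on the robot's left, then the middle one, then the right one, and judge which gives clearly more than the others. Then turn the knob of that clip clockwise until it is fully home, and press its leaf once more in the same way to see that it now holds. Do not touch the knobs of the two sound clips, and leave everything else where it lies.

Things in the scene. Friction and masses are not known exactly. Their poses are not given: they have to be found in the camera images.
- fixture: the test fixture: a dark grey plate 260 (x) x 360 (y) x 12 mm, screwed to the bench, with two low white guide strips 10 mm high along y. Origin: centre of its underside. The three clips stand in a row on it at y = +95 (left), 0 (middle) and -95 mm (right), x = 55 mm, all turned alike. Which of them is loose varies and cannot be seen.
- clip_left: the left one of three like clips: an aluminium clamp block 44 (x) x 36 (y) x 54 mm high, fixed on the plate. Origin: centre of its underside. A steel leaf (18 mm wide, 2 mm thick) sticks out of it along its -x, from x = -20 to a tip at -127 mm, its top face 42 mm above the origin, with a 12 mm rubber foot under the tip.
- leaf_left: the leaf of the left clip. Origin: where it leaves the clamp, 1 mm below its top face; it runs along its -x. Pressed at mid-span, a firm one gives about 0.5 mm per N (2 to 3 mm at 5 N). A loose one first drops a further 3 to 4.5 mm under about 1 N, then takes load just as stiffly, and springs back when let go. At rest all stand level.
- mid_left (a point): the middle of the free span of the left clip's leaf, on its top face, where it is to be pressed: 70 mm in front of the clip's origin, 54 mm above the bench at rest
- bar_left (a point): the left clip's clamping knob, black: a round foot (28 mm dia, 8 mm high) on the clamp block, and on that an upright grip bar 38 x 10 mm, 24 mm high. This point: the middle of the bar, on the upright turning axis (12 mm below the bar's top and above its foot), 86 mm above the bench; its x axis lies along the bar. The bar's direction says nothing about tightness.
- knob_left (a joint): turn of the left clip's knob in rad, growing clockwise as seen from above, which tightens; it starts at 0 to 0.3. A loose clip's knob turns with a friction of 0.06 N m until a hard stop at 1.4 (fully home). A firm clip's knob goes no further than about 0.3: its clamp is already tight.
- clip_middle: the middle one of three like clips: an aluminium clamp block 44 (x) x 36 (y) x 54 mm high, fixed on the plate. Origin: centre of its underside. A steel leaf (18 mm wide, 2 mm thick) sticks out of it along its -x, from x = -20 to a tip at -127 mm, its top face 42 mm above the origin, with a 12 mm rubber foot under the tip.
- leaf_middle: the leaf of the middle clip. Origin: where it leaves the clamp, 1 mm below its top face; it runs along its -x. Pressed at mid-span, a firm one gives about 0.5 mm per N (2 to 3 mm at 5 N). A loose one first drops a further 3 to 4.5 mm under about 1 N, then takes load just as stiffly, and springs back when let go. At rest all stand level.
- mid_middle (a point): the middle of the free span of the middle clip's leaf, on its top face, where it is to be pressed: 70 mm in front of the clip's origin, 54 mm above the bench at rest
- bar_middle (a point): the middle clip's clamping knob, black: a round foot (28 mm dia, 8 mm high) on the clamp block, and on that an upright grip bar 38 x 10 mm, 24 mm high. This point: the middle of the bar, on the upright turning axis (12 mm below the bar's top and above its foot), 86 mm above the bench; its x axis lies along the bar. The bar's direction says nothing about tightness.
- knob_middle (a joint): turn of the middle clip's knob in rad, growing clockwise as seen from above, which tightens; it starts at 0 to 0.3. A loose clip's knob turns with a friction of 0.06 N m until a hard stop at 1.4 (fully home). A firm clip's knob goes no further than about 0.3: its clamp is already tight.
- clip_right: the right one of three like clips: an aluminium clamp block 44 (x) x 36 (y) x 54 mm high, fixed on the plate. Origin: centre of its underside. A steel leaf (18 mm wide, 2 mm thick) sticks out of it along its -x, from x = -20 to a tip at -127 mm, its top face 42 mm above the origin, with a 12 mm rubber foot under the tip.
- leaf_right: the leaf of the right clip. Origin: where it leaves the clamp, 1 mm below its top face; it runs along its -x. Pressed at mid-span, a firm one gives about 0.5 mm per N (2 to 3 mm at 5 N). A loose one first drops a further 3 to 4.5 mm under about 1 N, then takes load just as stiffly, and springs back when let go. At rest all stand level.
- mid_right (a point): the middle of the free span of the right clip's leaf, on its top face, where it is to be pressed: 70 mm in front of the clip's origin, 54 mm above the bench at rest
- bar_right (a point): the right clip's clamping knob, black: a round foot (28 mm dia, 8 mm high) on the clamp block, and on that an upright grip bar 38 x 10 mm, 24 mm high. This point: the middle of the bar, on the upright turning axis (12 mm below the bar's top and above its foot), 86 mm above the bench; its x axis lies along the bar. The bar's direction says nothing about tightness.
- knob_right (a joint): turn of the right clip's knob in rad, growing clockwise as seen from above, which tightens; it starts at 0 to 0.3. A loose clip's knob turns with a friction of 0.06 N m until a hard stop at 1.4 (fully home). A firm clip's knob goes no further than about 0.3: its clamp is already tight.
- collar: bystander: a steel ring, 22 mm dia, 10 mm high, on the plate between two clips. Origin: centre of its underside.
- standoff: bystander: a brass cylinder, 15 mm dia, 22 mm high, on the plate between two clips. Origin: centre of its underside.
- module: bystander: an aluminium detector module, 240 x 62 x 26 mm, waiting to be loaded. Origin: centre of its underside.
- driver: bystander: a screwdriver, 190 mm long, handle to its -x. Origin: centre of its underside.
- tape: bystander: a roll of amber tape, 76 mm dia, 19 mm high. Origin: centre of its underside.
- tray: bystander: a grey divided parts tray, 110 x 80 x 28 mm. Origin: centre of its underside.
- meter: bystander: a black hand-held meter, 155 x 80 x 32 mm. Origin: centre of its underside.
- jar: bystander: a small glass jar with a white lid, 48 mm dia, 55 mm high. Origin: centre of its underside.

How it is judged:
By the outcome, as a careful person would: the job done as asked, in the order asked, and still so for the second after the job is handed in, with the robot touching nothing.
It also fails if it takes over 67 s, if anything falls off the work surface, if the arm or the gripper's body presses on something with over 40 N, if the wrist force passes 120 N, or if a joint passes its speed limit or range.

### The arm

A 7-joint arm with a two-finger parallel gripper is mounted at the origin on the work surface. World frame = base frame: x ahead of the robot, y to its left, z up, the work surface at z = 0. Lengths are in m, angles in rad, forces in N, time in s.
With the tool pointing down it reaches from about 0.425 to 0.925 m from the base axis. Payload 6.8 kg.
Tool frame: the origin (TCP) lies between the finger pads; the fingertips stand 17 mm ahead of it and the grasp point (between the pads) lies 2 mm behind it; z points along the fingers, y is the direction in which the jaws open and shut (so a half turn about z gives the same grasp; the last joint's range is limited). The gripper opens to 85 mm and grips with 20 to 120 N. Pads are 22 mm wide; open, the fingers measure 114 mm over their backs; the gripper's body (76 mm by 85 mm) begins 54 mm behind the grasp point. The pads swing forward as they close: fully open they stand 13 mm farther back than shut.
Start: joints at [1.17, 0.477, 0.022, 1.555, -0.011, 1.109, -0.083], TCP at [0.195, -0.646, 0.248] pointing down, gripper open.
Joint ranges: [-2.96, 2.96], [-0.34, 2.1], [-1.41, 1.46], [0.24, 2.44], [-1.37, 4.51], [0.17, 1.92], [-2.96, 2.96]. Speed limits (rad/s): [2.39, 2.39, 3.14, 3.14, 3.14, 3.14, 3.14].

### API

Orientations are given as a unit quaternion [w, x, y, z].
In Python, from station import bot gives the robot as it stands. The module is installed in compiled form; this text tells all that it offers.
- The arm moves only by the tool carry_out, never from a script. Its argument "moves" is a list of rows, each a list of 3 entries, a list of its own where there are three numbers: the turn, a rotation vector about the tool's x, y, z in degrees, then the shift along the tool's x, y, z in cm, then the finger opening in cm, from 0 to 8.54. A call has 1 to 5 rows; each row is the pose to reach, as a shift and turn from the pose commanded when the call began, along the tool's axes at that moment; what a row does not reach only later rows make up. A row lasts 1/8 s, in which the tool goes at most 62.5 mm and 10.7 degrees, less where a joint would pass 70% of its speed; a pose out of reach is approached as far as the arm can. A call with a gripper value outside its range is refused whole. The fingers move at their own pace and stop on an object; "newtons" is the grip in N (left out, the last holds). Time passes only in rows, so rows that repeat a pose let the fingers close. It gives the time, the measured TCP pose, the force and the opening at its end, in the units of the state.
- bot.get_obs(): the state, without advancing time (a new reading comes with each control period).
- bot.read_camera(name): name is "scene" or "side" or "wrist"; returns the picture (420x560x3 uint8, red, green, blue); there is no depth.
- bot.camera_info(name): a dict with "vertical_fov" (degrees; the focal length in pixels is half the picture's height over the tangent of half this angle, whatever the lens; pixels are square), "cx", "cy" (the principal point, pixels), "k1" (the pictures are not rectified: a ray, as slopes to the right and down, at radius r is drawn at 1 + k1 r^2 times it, then the intrinsics apply), "position" and "attitude" of the camera in the world. Camera axes: x right, y up, looking along -z (the intrinsics and any distortion apply to the point x, -y, -z); pixel columns grow to the right and rows downward; lengths in m; the calibration is good to about 2 mm. A picture is of the moment at which its call begins: read the wrist's pose just before it. camera_info takes no time and is no camera call; for the wrist camera it gives the pose at the moment of the call.
- bot.hand_in(): hands the job in, once; it reports no verdict.
Trained networks look in the newest picture that a camera, given by its name, has taken for a name from the list of things; names that differ only in an ending like _2 or _b are one class to them, and where a whole thing is asked for, a point or a joint stands for the part that bears it (a point fixed in the world has none). Each returns a list of dicts, best first, with "score" (0 to 1); they miss things now and then, are a little off and sometimes report something else, mostly with a low value. They report only what shows in the picture. A call takes as long as a camera call.
- bot.silhouettes(label, camera): "region" (420x560 bool, what is visible of it) and "location" ([column, row] in pixels, amid what is visible of it).
The state is a dict: "t": time; "q": joint angles; "joint_vel": joint speeds; "joint_torque": joint torques, N m; "eef_pos": TCP position; "tool_rot": TCP orientation; "contact_force": force on the tool from outside, world axes, zero at the start; "torque": the same for the moment, N m; "gripper_width": opening from 0.0 (shut) to 1.0 (fully open).
Only numpy, scipy, OpenCV 4.12 (cv2) and the standard library are available. Lean on these libraries where they do the work, as an engineer would, in place of code of your own. Each camera call takes 0.05 s, during which the arm holds its last target. There are 200 camera calls.

## Working session

There is one attempt and no reset: what is moved stays moved. The work goes in short steps, Python scripts to look and compute and a tool call to move; the robot and the scene stay as the last step left them, time stands still between calls to the robot, and variables do not carry over. Pictures are saved under pics/ and viewed, about 8 in all and at most 12, crops included, and the job is handed in when it is done.

Besides the shell and the picture viewer there is one more tool, called after "Request:" by a JSON object that holds its "api" and its "payload", one argument or row to a line. carry_out: Moves the arm, as the interface text tells. Its arguments: {"type":"object","properties":{"moves":{"type":"array"},"newtons":{"type":"number"}},"required":["moves"]}

```bash
mkdir -p pics; cat > h.py <<'E'
import numpy as np, cv2
from scipy.spatial.transform import Rotation as R
from station import bot
def q2R(q): return R.from_quat([q[1],q[2],q[3],q[0]]).as_matrix()
def att(i):
    a=np.array(i["attitude"],float)
    return a if a.shape==(3,3) else q2R(a)
def ray(i,uv):
    f=210/np.tan(np.radians(i["vertical_fov"])/2)
    d=(np.array(uv,float)-[i["cx"],i["cy"]])/f
    s=d.copy()
    for _ in range(30): s=d/(1+i["k1"]*(s@s))
    return att(i)@np.array([s[0],-s[1],-1.])
def onz(i,uv,z):
    d=ray(i,uv);p=np.array(i["position"]);return p+d*(z-p[2])/d[2]
def proj(i,P):
    f=210/np.tan(np.radians(i["vertical_fov"])/2)
    c=att(i).T@(np.array(P)-i["position"]);s=np.array([c[0],-c[1]])/-c[2]
    return f*s*(1+i["k1"]*(s@s))+[i["cx"],i["cy"]]
def save(n,im): cv2.imwrite("pics/"+n,cv2.cvtColor(im,cv2.COLOR_RGB2BGR))
E
python3 - <<'E'
from h import *
o=bot.get_obs();print(o["t"],o["eef_pos"],o["tool_rot"],o["contact_force"])
for c in("scene","side"):
    i=bot.camera_info(c);print(c,i)
    save(c+"0.png",bot.read_camera(c))
    for n,z in(("fixture",.012),("clip_left",.05),("bar_left",.086),("leaf_left",.054)):
        for d in bot.silhouettes(n,c)[:5]:print(n,round(d["score"],2),d["location"],onz(i,d["location"],z).round(3),d["region"].sum())
print(bot.camera_info("wrist"))
E
```

```text
0.0 [ 0.19466381 -0.64575576  0.24734   ] [-8.78594588e-04  9.89297770e-01  1.45907875e-01 -2.06149572e-04] [-0.35487264 -0.6386549   0.6373692 ]
scene {'vertical_fov': 50.331853103293035, 'cx': 277.63345470529947, 'cy': 209.17728646874744, 'k1': -0.021819313030131647, 'position': array([ 1.22187784, -0.69531487,  0.8995904 ]), 'attitude': array([0.83795535, 0.39108485, 0.17116021, 0.33998185])}
fixture 0.79 [293.7, 223.7] [0.533 0.042 0.012] 6969
clip_left 0.71 [329.6, 205.1] [0.583 0.146 0.05 ] 496
bar_left 0.64 [335.6, 195.6] [0.595 0.157 0.086] 108
leaf_left 0.5 [314.6, 191.0] [0.508 0.165 0.054] 148
leaf_left 0.47 [285.6, 222.9] [ 0.547 -0.006  0.054] 149
side {'vertical_fov': 47.00759648197311, 'cx': 277.7377293385416, 'cy': 211.0141630405951, 'k1': -0.1588931130984062, 'position': array([0.2876234 , 1.04931647, 1.2753021 ]), 'attitude': array([-0.09662284, -0.02985389,  0.35392437,  0.92979047])}
fixture 0.67 [262.3, 236.9] [0.524 0.071 0.012] 6577
fixture 0.27 [249.0, 223.3] [0.582 0.023 0.012] 424
clip_left 0.75 [252.3, 198.1] [ 0.589 -0.06   0.05 ] 61
bar_left 0.66 [234.4, 242.2] [0.591 0.168 0.086] 94
leaf_left 0.51 [260.3, 250.9] [0.51  0.16  0.054] 151
{'vertical_fov': 70.562110811712, 'cx': 279.3911142035314, 'cy': 209.52181720796915, 'k1': 0.0010455134359162205, 'position': array([ 0.26586067, -0.62611234,  0.3743956 ]), 'attitude': array([ 0.79397164, -0.11800979,  0.08782708, -0.58988909])}
```

View pics/scene0.png

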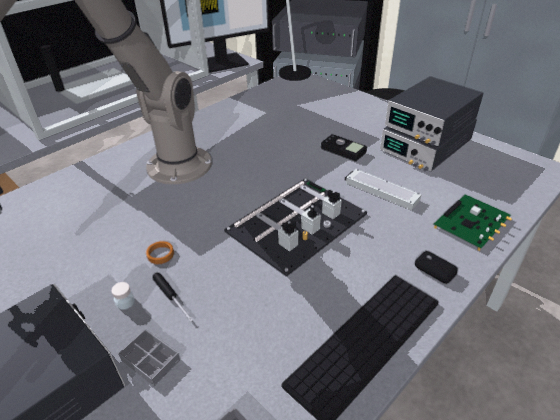

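View pics/side0.png

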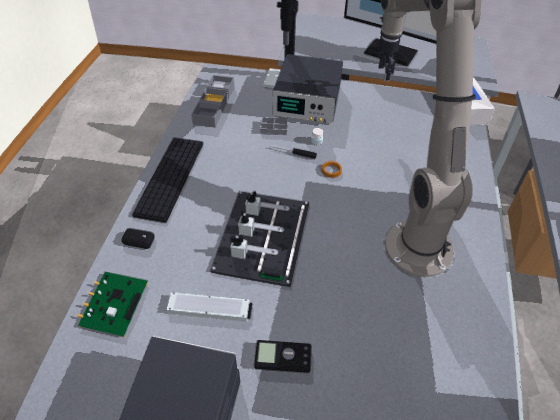

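Request:
{"api": "carry_out", "payload": {
  "moves": [
    [[0, 0, 3.4], [5.3, -2.7, -1], 8.5],
    [[0, 0, 6.8], [10.6, -5.4, -2], 8.5],
    [[0, 0, 10.2], [15.9, -8.1, -3], 4],
    [[0, 0, 13.6], [21.2, -10.8, -4], 0],
    [[0, 0, 16.8], [26.5, -13.5, -5], 0]
  ],
  "newtons": 20
}}

```text
t: 1.12
eef_pos: [0.4108, -0.4391, 0.2989]
tool_rot: [0.0, 1.0, -0.001, 0.0]
contact_force: [1.8, -0.5, 0.5]
gripper_width: 0.374
```

Request:
{"api": "carry_out", "payload": {
  "moves": [
    [[0, 0, 0], [1, -6, 0], 0],
    [[0, 0, 0], [2, -12, 0], 0],
    [[0, 0, 0], [3, -18, 0], 0],
    [[0, 0, 0], [4, -24, 0], 0],
    [[0, 0, 0], [5, -30, 0], 0]
  ]
}}

```text
t: 1.75
eef_pos: [0.4599, -0.1386, 0.2988]
tool_rot: [0.0, 1.0, -0.0, 0.001]
contact_force: [1.0, 0.5, 0.3]
gripper_width: 0.004
```

Request:
{"api": "carry_out", "payload": {
  "moves": [
    [[0, 0, 0], [0, -6, 0], 0],
    [[0, 0, 0], [0, -12, 0], 0],
    [[0, 0, 0], [0, -18, 0], 0],
    [[0, 0, 0], [0, -20, 0], 0],
    [[0, 0, 0], [0, -20, 0], 0]
  ]
}}

```text
t: 2.38
eef_pos: [0.4597, 0.0609, 0.2985]
tool_rot: [-0.0, 1.0, 0.002, 0.0]
contact_force: [-0.1, -1.4, -0.5]
gripper_width: 0.0
```

```bash
cat > look.py <<'E'
from h import *
import sys
o=bot.get_obs();i=bot.camera_info("wrist");im=bot.read_camera("wrist");save(sys.argv[1],im)
print(o["t"],o["eef_pos"],o["tool_rot"],o["contact_force"],o["gripper_width"])
for n,z in(("clip_left",.05),("bar_left",.086),("leaf_left",.054)):
    for d in bot.silhouettes(n,"wrist")[:5]:
        m=d["region"].astype(np.uint8);c,_=cv2.findContours(m,0,1)
        r=cv2.minAreaRect(max(c,key=cv2.contourArea))
        print(n,round(d["score"],2),d["location"],onz(i,d["location"],z).round(4),m.sum(),"box",[onz(i,p,z)[:2].round(4).tolist() for p in cv2.boxPoints(r)])
E
python3 look.py w1.png
```

```text
2.375 [0.45972882 0.06093318 0.29853808] [-1.10550569e-04  9.99998709e-01  1.58216198e-03  2.59235892e-04] [-0.08195268 -1.41126478 -0.51498731] 0.0003591254746578793
clip_left 0.83 [203.1, 89.6] [0.567  0.1498 0.05  ] 3262 box [[0.6136, 0.1757], [0.617, 0.1283], [0.4575, 0.1235], [0.4531, 0.1775]]
bar_left 0.87 [190.2, 66.6] [0.5861 0.153  0.086 ] 809 box [[0.6017, 0.1719], [0.6118, 0.1486], [0.5733, 0.13], [0.5624, 0.1541]]
bar_left 0.17 [45.4, 70.5] [0.5818 0.3043 0.086 ] 8905 box [[0.642, 0.3473], [0.6564, 0.2848], [0.5072, 0.2691], [0.4882, 0.3409]]
leaf_left 0.68 [204.9, 139.7] [0.5099 0.1507 0.054 ] 1298 box [[0.5594, 0.1625], [0.5607, 0.1437], [0.4567, 0.1432], [0.4553, 0.1636]]
```

```bash
cat > look.py <<'E'
from h import *
import sys
o=bot.get_obs();i=bot.camera_info("wrist");im=bot.read_camera("wrist");save(sys.argv[1],cv2.resize(im,(784,588)))
print(o["t"],o["eef_pos"],o["tool_rot"],o["contact_force"],o["gripper_width"])
for s in sys.argv[2:]:
  for n,z in(("bar_"+s,.098),("leaf_"+s,.054)):
    for d in bot.silhouettes(n,"wrist")[:2]:
        m=d["region"].astype(np.uint8);c,_=cv2.findContours(m,0,1)
        r=cv2.minAreaRect(max(c,key=cv2.contourArea))
        print(n,round(d["score"],2),d["location"],onz(i,d["location"],z).round(4),m.sum(),"box",[onz(i,p,z)[:2].round(4).tolist() for p in cv2.boxPoints(r)])
E
python3 look.py w2.png left middle right
```

```text
2.575 [0.45992269 0.05767462 0.29822439] [ 2.80887467e-04  9.99998669e-01 -1.60568474e-03 -7.55120441e-05] [0.2539895  0.23337552 0.36502737] -0.0026335787688032005
bar_left 0.58 [187.2, 67.4] [0.5841 0.1484 0.098 ] 831 box [[0.5999, 0.1675], [0.6095, 0.1449], [0.5723, 0.1274], [0.562, 0.1507]]
bar_left 0.5 [365.6, 66.1] [ 0.5847 -0.0304  0.098 ] 791 box [[0.5829, -0.0077], [0.6009, -0.0247], [0.5777, -0.0546], [0.5589, -0.0377]]
leaf_left 0.74 [197.9, 139.5] [0.5108 0.1553 0.054 ] 1350 box [[0.5601, 0.1621], [0.5612, 0.1419], [0.4562, 0.1428], [0.4549, 0.1648]]
bar_middle 0.64 [276.7, 67.6] [0.5836 0.0587 0.098 ] 721 box [[0.5719, 0.0765], [0.6038, 0.0659], [0.5971, 0.0401], [0.5647, 0.05]]
bar_middle 0.5 [40.1, 72.8] [0.5795 0.2969 0.098 ] 8807 box [[0.639, 0.3355], [0.6527, 0.2745], [0.5081, 0.2606], [0.4899, 0.3308]]
leaf_middle 0.85 [277.4, 139.6] [0.5104 0.0586 0.054 ] 1307 box [[0.56, 0.067], [0.56, 0.0495], [0.4553, 0.0492], [0.4553, 0.0683]]
bar_right 0.64 [362.8, 69.3] [ 0.5818 -0.0278  0.098 ] 788 box [[0.5835, -0.0073], [0.6014, -0.026], [0.5774, -0.0546], [0.5586, -0.036]]
leaf_right 0.73 [354.6, 141.3] [ 0.508  -0.0355  0.054 ] 1229 box [[0.4555, -0.027], [0.5596, -0.0277], [0.5584, -0.0451], [0.4541, -0.046]]
leaf_right 0.26 [190.2, 70.1] [0.588  0.1577 0.054 ] 707 box [[0.598, 0.1881], [0.6151, 0.1671], [0.5854, 0.137], [0.5674, 0.1581]]
```

View pics/w2.png

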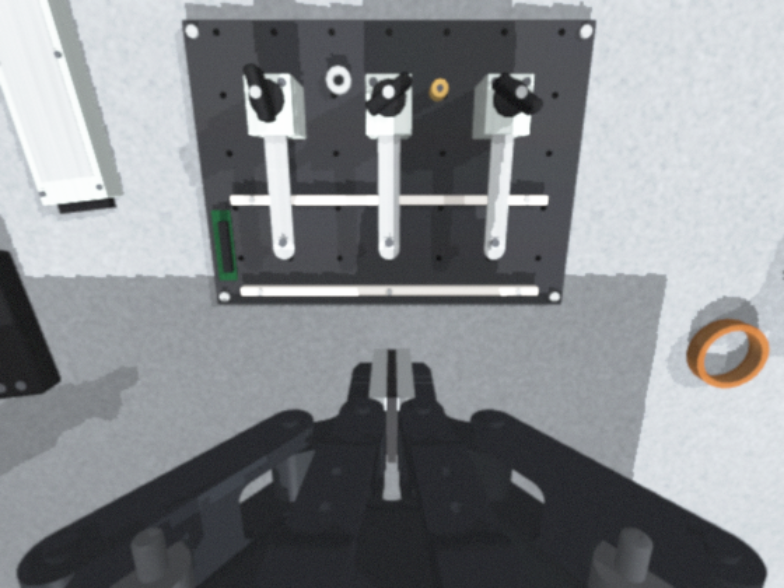

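Clips show at (270,100), (388,100), (505,100) in the enlarged picture, with leaves running straight toward the robot (yaw near 0). Mid-spans are at x≈0.512, y≈0.1535, 0.0588 and -0.036. The collar and standoff sit between the blocks, clear of the leaves. Next I go to the left leaf.

Request:
{"api": "carry_out", "payload": {
  "moves": [
    [[0, 0, 0], [2.5, -4.5, 3], 0],
    [[0, 0, 0], [5.2, -9.4, 6], 0],
    [[0, 0, 0], [5.2, -9.4, 12], 0],
    [[0, 0, 0], [5.2, -9.4, 18], 0],
    [[0, 0, 0], [5.2, -9.4, 19.5], 0]
  ]
}}

```text
t: 3.55
eef_pos: [0.5095, 0.1524, 0.1]
tool_rot: [0.001, 1.0, -0.0, -0.003]
contact_force: [0.3, -0.3, 0.8]
gripper_width: 0.005
```

Request:
{"api": "carry_out", "payload": {
  "moves": [
    [[0, 0, 0], [0, 0, 0], 0],
    [[0, 0, 0], [0, 0, 0], 0]
  ]
}}

```text
t: 3.8
eef_pos: [0.5136, 0.154, 0.1057]
tool_rot: [-0.001, 1.0, -0.0, 0.002]
contact_force: [0.4, -0.4, -0.4]
gripper_width: -0.001
```

```bash
python3 look.py w3.png left; python3 -c "
from h import *
for k in range(3):
  bot.read_camera('side');o=bot.get_obs();print(o['eef_pos'],o['contact_force'])"
```

```text
3.8 [0.51360657 0.15399133 0.10567621] [-6.17653148e-04  9.99997744e-01 -4.23437481e-04  1.98768062e-03] [ 0.43596571 -0.35475018 -0.3561735 ] -0.001283961710611407
bar_left 0.64 [276.6, 124.7] [0.5855 0.1539 0.098 ] 3088 box [[0.5933, 0.1736], [0.6066, 0.1553], [0.5801, 0.1324], [0.5651, 0.151]]
leaf_left 0.93 [278.9, 209.9] [0.5336 0.1531 0.054 ] 2268 box [[0.5587, 0.1621], [0.5587, 0.144], [0.5056, 0.1433], [0.5056, 0.1629]]
leaf_left 0.51 [424.8, 241.4] [0.5123 0.0588 0.054 ] 4320 box [[0.4569, 0.0711], [0.5609, 0.0679], [0.5577, 0.0485], [0.4526, 0.0485]]
[0.51283995 0.15361171 0.10488997] [-0.07667892  0.05724845  0.83523432]
[0.5125714  0.15352551 0.10454985] [-0.23882488 -0.20685581  0.31132444]
[0.512388   0.15347142 0.10425078] [-0.16792964 -0.82619715  0.36649272]
```

View pics/w3.png

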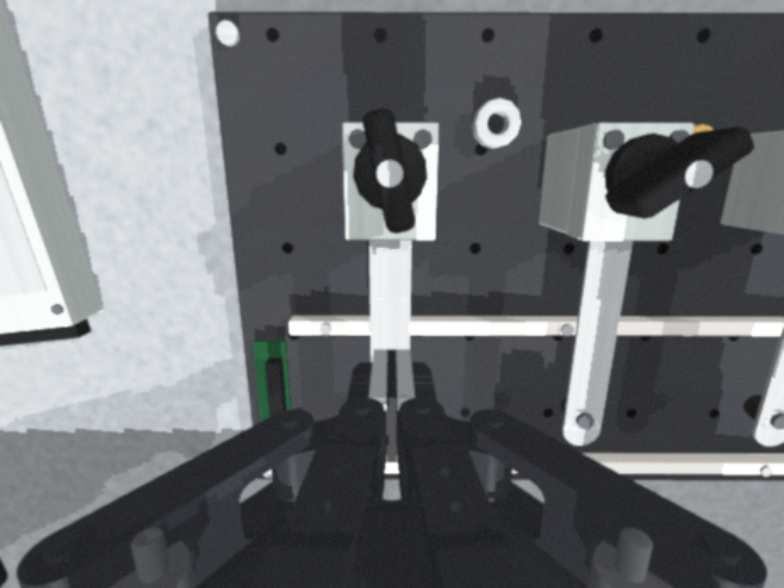

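The tool is centred over the left leaf (leaf column about 390, knob at (390,173)). Descending gently now.

Request:
{"api": "carry_out", "payload": {
  "moves": [
    [[0, 0, 0], [0, 0, 1], 0],
    [[0, 0, 0], [0, 0, 2], 0],
    [[0, 0, 0], [0, 0, 2.8], 0],
    [[0, 0, 0], [0, 0, 2.8], 0],
    [[0, 0, 0], [0, 0, 2.8], 0]
  ]
}}

```text
t: 4.72
eef_pos: [0.5119, 0.1535, 0.0753]
tool_rot: [-0.0, 1.0, -0.0, -0.0]
contact_force: [0.1, 0.1, 0.3]
gripper_width: -0.003
```

Request:
{"api": "carry_out", "payload": {
  "moves": [
    [[0, 0, 0], [0, 0, 0.2], 0],
    [[0, 0, 0], [0, 0, 0.4], 0],
    [[0, 0, 0], [0, 0, 0.5], 0],
    [[0, 0, 0], [0, 0, 0.5], 0]
  ]
}}

```text
t: 5.22
eef_pos: [0.5119, 0.1534, 0.0704]
tool_rot: [-0.0, 1.0, -0.0, 0.0]
contact_force: [-0.8, -0.1, 1.9]
gripper_width: 0.002
```

Request:
{"api": "carry_out", "payload": {
  "moves": [
    [[0, 0, 0], [0, 0, 0.1], 0],
    [[0, 0, 0], [0, 0, 0.1], 0]
  ]
}}

```text
t: 5.48
eef_pos: [0.5119, 0.1535, 0.0695]
tool_rot: [-0.0, 1.0, -0.0, 0.0]
contact_force: [-0.5, -0.1, 3.1]
gripper_width: -0.004
```

Request:
{"api": "carry_out", "payload": {
  "moves": [
    [[0, 0, 0], [0, 0, 0.1], 0],
    [[0, 0, 0], [0, 0, 0.1], 0]
  ]
}}

```text
t: 5.72
eef_pos: [0.512, 0.1535, 0.0685]
tool_rot: [0.0, 1.0, -0.0, 0.0]
contact_force: [-1.8, -0.7, 6.4]
gripper_width: 0.0
```

Request:
{"api": "carry_out", "payload": {
  "moves": [
    [[0, 0, 0], [0, 0, 0], 0],
    [[0, 0, 0], [0, 0, 0], 0],
    [[0, 0, 0], [0, 0, 0], 0],
    [[0, 0, 0], [0, 0, 0], 0],
    [[0, 0, 0], [0, 0, 0], 0]
  ]
}}

```text
t: 6.35
eef_pos: [0.512, 0.1535, 0.0686]
tool_rot: [0.0, 1.0, -0.0, 0.0]
contact_force: [-1.4, -0.0, 5.6]
gripper_width: -0.001
```

Left leaf: 5.6 N at about 2.5 mm, so it is firm. Next, the middle one.

Request:
{"api": "carry_out", "payload": {
  "moves": [
    [[0, 0, 0], [0, 0, -1.5], 0],
    [[0, 0, 0], [0, 0, -3], 0],
    [[0, 0, 0], [0, 4.7, -3], 0],
    [[0, 0, 0], [0, 9.45, -3], 0],
    [[0, 0, 0], [0, 9.45, -3], 0]
  ]
}}

```text
t: 6.98
eef_pos: [0.5119, 0.0541, 0.0989]
tool_rot: [0.001, 1.0, -0.004, 0.0]
contact_force: [0.5, -0.2, 0.1]
gripper_width: -0.001
```

Request:
{"api": "carry_out", "payload": {
  "moves": [
    [[0, 0, 0], [0, 0, 1], 0],
    [[0, 0, 0], [0, 0, 2], 0],
    [[0, 0, 0], [0, 0, 2.3], 0],
    [[0, 0, 0], [0, 0, 2.3], 0],
    [[0, 0, 0], [0, 0, 2.3], 0]
  ]
}}

```text
t: 7.6
eef_pos: [0.5119, 0.0593, 0.0754]
tool_rot: [-0.0, 1.0, 0.0, 0.0]
contact_force: [-0.7, -0.5, -0.3]
gripper_width: 0.002
```

Request:
{"api": "carry_out", "payload": {
  "moves": [
    [[0, 0, 0], [0, 0, 0.2], 0],
    [[0, 0, 0], [0, 0, 0.4], 0],
    [[0, 0, 0], [0, 0, 0.5], 0],
    [[0, 0, 0], [0, 0, 0.5], 0]
  ]
}}

```text
t: 8.1
eef_pos: [0.5119, 0.0589, 0.0703]
tool_rot: [0.0, 1.0, -0.0, 0.0]
contact_force: [-0.7, 0.6, 2.3]
gripper_width: 0.003
```

Request:
{"api": "carry_out", "payload": {
  "moves": [
    [[0, 0, 0], [0, 0, 0.1], 0],
    [[0, 0, 0], [0, 0, 0.1], 0]
  ]
}}

```text
t: 8.35
eef_pos: [0.5119, 0.0589, 0.0695]
tool_rot: [0.0, 1.0, -0.0, 0.0]
contact_force: [-0.0, -0.9, 3.2]
gripper_width: 0.0
```

Like the left one so far.

Request:
{"api": "carry_out", "payload": {
  "moves": [
    [[0, 0, 0], [0, 0, 0.1], 0],
    [[0, 0, 0], [0, 0, 0.1], 0],
    [[0, 0, 0], [0, 0, 0.1], 0],
    [[0, 0, 0], [0, 0, 0.1], 0],
    [[0, 0, 0], [0, 0, 0.1], 0]
  ]
}}

```text
t: 8.98
eef_pos: [0.5119, 0.0589, 0.0685]
tool_rot: [0.0, 1.0, -0.0, 0.0]
contact_force: [-2.1, -0.7, 6.1]
gripper_width: -0.001
```

Request:
{"api": "carry_out", "payload": {
  "moves": [
    [[0, 0, 0], [0, 0, 0], 0],
    [[0, 0, 0], [0, 0, 0], 0]
  ]
}}

```text
t: 9.22
eef_pos: [0.5119, 0.0589, 0.0685]
tool_rot: [0.0, 1.0, -0.0, 0.0]
contact_force: [-1.6, -0.2, 4.8]
gripper_width: -0.001
```

Request:
{"api": "carry_out", "payload": {
  "moves": [
    [[0, 0, 0], [0, 0, -1.5], 0],
    [[0, 0, 0], [0, 0, -3], 0],
    [[0, 0, 0], [0, 4.7, -3], 0],
    [[0, 0, 0], [0, 9.45, -3], 0],
    [[0, 0, 0], [0, 9.45, -3], 0]
  ]
}}

```text
t: 9.85
eef_pos: [0.5117, -0.0403, 0.099]
tool_rot: [0.001, 1.0, -0.004, 0.0]
contact_force: [-0.3, -0.6, -1.1]
gripper_width: 0.001
```

Request:
{"api": "carry_out", "payload": {
  "moves": [
    [[0, 0, 0], [0, 0, 1], 0],
    [[0, 0, 0], [0, 0, 2], 0],
    [[0, 0, 0], [0, 0, 2.3], 0],
    [[0, 0, 0], [0, 0, 2.3], 0],
    [[0, 0, 0], [0, 0, 2.3], 0]
  ]
}}

```text
t: 10.48
eef_pos: [0.5119, -0.0353, 0.0754]
tool_rot: [-0.0, 1.0, 0.0, 0.0]
contact_force: [0.6, 0.3, 0.1]
gripper_width: -0.001
```

Request:
{"api": "carry_out", "payload": {
  "moves": [
    [[0, 0, 0], [0, 0, 0.2], 0],
    [[0, 0, 0], [0, 0, 0.4], 0],
    [[0, 0, 0], [0, 0, 0.5], 0],
    [[0, 0, 0], [0, 0, 0.5], 0]
  ]
}}

```text
t: 10.98
eef_pos: [0.5118, -0.0356, 0.0703]
tool_rot: [0.0, 1.0, -0.0, 0.0]
contact_force: [0.5, -0.9, 0.6]
gripper_width: -0.003
```

Request:
{"api": "carry_out", "payload": {
  "moves": [
    [[0, 0, 0], [0, 0, 0.1], 0],
    [[0, 0, 0], [0, 0, 0.1], 0]
  ]
}}

```text
t: 11.22
eef_pos: [0.5118, -0.0357, 0.0693]
tool_rot: [0.0, 1.0, -0.0, 0.0]
contact_force: [-1.1, -0.4, -0.3]
gripper_width: 0.002
```

The right leaf gives with little force. I keep going until it takes load.

Request:
{"api": "carry_out", "payload": {
  "moves": [
    [[0, 0, 0], [0, 0, 0.1], 0],
    [[0, 0, 0], [0, 0, 0.2], 0],
    [[0, 0, 0], [0, 0, 0.2], 0]
  ]
}}

```text
t: 11.6
eef_pos: [0.5119, -0.0356, 0.0674]
tool_rot: [0.0, 1.0, -0.0, 0.0]
contact_force: [0.2, -0.4, 2.1]
gripper_width: 0.0
```

Request:
{"api": "carry_out", "payload": {
  "moves": [
    [[0, 0, 0], [0, 0, 0.1], 0],
    [[0, 0, 0], [0, 0, 0.1], 0]
  ]
}}

```text
t: 11.85
eef_pos: [0.5119, -0.0356, 0.0664]
tool_rot: [0.0, 1.0, -0.0, 0.0]
contact_force: [-0.9, 0.4, 3.6]
gripper_width: -0.002
```

Request:
{"api": "carry_out", "payload": {
  "moves": [
    [[0, 0, 0], [0, 0, 0.1], 0],
    [[0, 0, 0], [0, 0, 0.1], 0]
  ]
}}

```text
t: 12.1
eef_pos: [0.512, -0.0356, 0.0655]
tool_rot: [0.0, 1.0, -0.0, 0.0]
contact_force: [-0.7, -0.3, 4.9]
gripper_width: -0.0
```

Request:
{"api": "carry_out", "payload": {
  "moves": [
    [[0, 0, 0], [0, 0, 0], 0],
    [[0, 0, 0], [0, 0, 0], 0],
    [[0, 0, 0], [0, 0, 0], 0],
    [[0, 0, 0], [0, 0, 0], 0]
  ]
}}

```text
t: 12.6
eef_pos: [0.512, -0.0356, 0.0656]
tool_rot: [0.0, 1.0, -0.0, 0.0]
contact_force: [-1.1, -0.7, 7.0]
gripper_width: -0.003
```

Request:
{"api": "carry_out", "payload": {
  "moves": [
    [[0, 0, 0], [0, 0, -3], 0],
    [[0, 0, 0], [0, 0, -7], 0],
    [[0, 0, 0], [0, 0, -10], 3],
    [[0, 0, 0], [0, 0, -10], 6],
    [[0, 0, 0], [0, 0, -10], 7]
  ]
}}

```text
t: 13.22
eef_pos: [0.5111, -0.0357, 0.1645]
tool_rot: [0.0, 1.0, -0.0, -0.001]
contact_force: [-0.7, -0.1, -0.5]
gripper_width: 0.639
```

Request:
{"api": "carry_out", "payload": {
  "moves": [
    [[0, 0, 0], [0, 0, 0], 7],
    [[0, 0, 0], [0, 0, 0], 7]
  ]
}}

```text
t: 13.48
eef_pos: [0.5112, -0.0356, 0.1644]
tool_rot: [-0.0, 1.0, -0.0, -0.001]
contact_force: [1.0, 0.4, -0.3]
gripper_width: 0.82
```

```bash
python3 look.py w4.png right; python3 -c "
from h import *
i=bot.camera_info('wrist');print(i['position'],att(i)[:,2],proj(i,[.582,-.036,.098])*1.4,proj(i,[.582,-.036,.066])*1.4)"
```

```text
13.475 [ 0.51122263 -0.03556     0.16437558] [-1.01672660e-04  9.99999586e-01 -1.73134750e-04 -8.87550586e-04] [ 0.96381766  0.36255831 -0.26218637] 0.8202185784157906
leaf_right 0.86 [280.8, 214.8] [ 0.5087 -0.0379  0.054 ] 2443 box [[0.4551, -0.0275], [0.5575, -0.0285], [0.5575, -0.0451], [0.4551, -0.0462]]
leaf_right 0.58 [279.2, 120.4] [ 0.5844 -0.0366  0.054 ] 1576 box [[0.5977, -0.0143], [0.6098, -0.0403], [0.5734, -0.0601], [0.5601, -0.0331]]
[ 0.58586785 -0.03680124  0.29095956] [ 2.91751465e-01 -2.49257106e-04  9.56494130e-01] [389.42820028 175.6265889 ] [389.68160315 174.34574089]
```

View pics/w4.png

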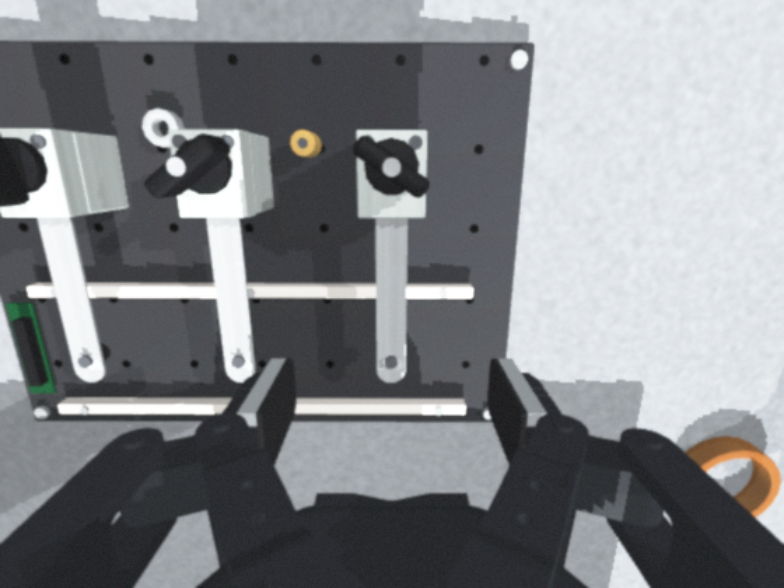

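```bash
python3 -c "
from h import *
i=bot.camera_info('wrist')
for uv,z in(((391,166),.098),((362,147),.098),((422,185),.098),((357,130),.066),((427,130),.066),((357,217),.066),((427,217),.066),((391,380),.054),((391,217),.054),((391,166),.098)):
  print(uv,z,onz(i,np.array(uv)/1.4,z).round(4))
im=cv2.imread('pics/w4.png')[100:240,320:460];cv2.imwrite('pics/w4c.png',cv2.resize(im,(560,560),interpolation=2))"
```

```text
(391, 166) 0.098 [ 0.5861 -0.0367  0.098 ]
(362, 147) 0.098 [ 0.5941 -0.024   0.098 ]
(422, 185) 0.098 [ 0.5779 -0.0506  0.098 ]
(357, 130) 0.066 [ 0.6035 -0.0195  0.066 ]
(427, 130) 0.066 [ 0.6035 -0.0549  0.066 ]
(357, 217) 0.066 [ 0.56   -0.0185  0.066 ]
(427, 217) 0.066 [ 0.56  -0.056  0.066]
(391, 380) 0.054 [ 0.4559 -0.0366  0.054 ]
(391, 217) 0.054 [ 0.5586 -0.0367  0.054 ]
(391, 166) 0.098 [ 0.5861 -0.0367  0.098 ]
```

View pics/w4c.png

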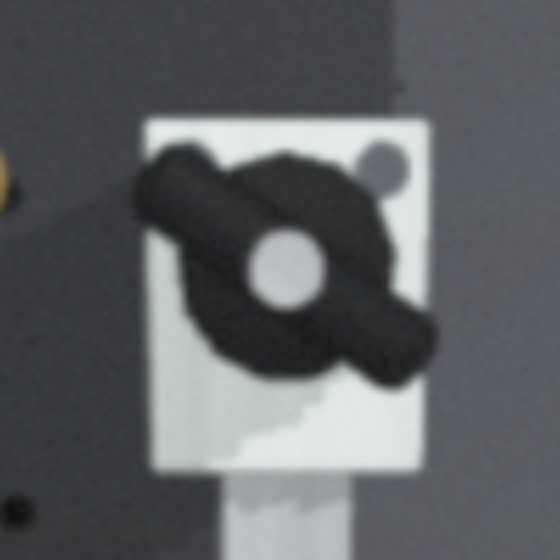

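The right leaf is loose: 5 N only at about 6 mm, against 2.6 mm on the other two. In the crop, the bar of its knob runs from (178,190) to (392,342) about a centre at (286,268). That puts the axis at about (0.586,-0.037) with the bar about 54.6° from +x.

Request:
{"api": "carry_out", "payload": {
  "moves": [
    [[0, 0, -10], [2, 0, 0], 7],
    [[0, 0, -20], [4, 0, 0], 6],
    [[0, 0, -30], [6, 0.1, 0], 5],
    [[0, 0, -40], [7.5, 0.15, 0], 4.5],
    [[0, 0, -50], [7.5, 0.15, 1], 4.5]
  ],
  "newtons": 30
}}

```text
t: 14.25
eef_pos: [0.5884, -0.0371, 0.1556]
tool_rot: [0.0, 0.905, 0.425, 0.001]
contact_force: [-0.8, -0.4, 0.1]
gripper_width: 0.527
```

Request:
{"api": "carry_out", "payload": {
  "moves": [
    [[0, 0, -4.6], [0, 0, 1], 4.5],
    [[0, 0, -4.6], [0, 0, 2], 4.5],
    [[0, 0, -4.6], [0, 0, 2], 4.5],
    [[0, 0, -4.6], [0, 0, 2], 4.5]
  ]
}}

```text
t: 14.75
eef_pos: [0.587, -0.037, 0.1356]
tool_rot: [0.0, 0.889, 0.458, 0.0]
contact_force: [-0.0, -0.2, -0.7]
gripper_width: 0.524
```

```bash
python3 -c "
from h import *
o=bot.get_obs();i=bot.camera_info('wrist');save('w5.png',cv2.resize(bot.read_camera('wrist'),(784,588)))
M=q2R(o['tool_rot']);print(o['t'],o['eef_pos'],o['q'],'yaw',np.degrees(np.arctan2(M[1,0],M[0,0])),o['torque'])
print('knob offset in tool',M.T@(np.array([.586,-.037,.093])-o['eef_pos']))
a=np.radians(54.6)
for s in(-.019,0,.019):print(proj(i,[.586+s*np.cos(a),-.037+s*np.sin(a),.098])*1.4)"
```

```text
14.75 [ 0.58695543 -0.037012    0.13557056] [ 0.39882095  0.53137123 -0.58236062  1.83624129  0.36919542  0.88307605
 -0.97731169] yaw 54.53262825727611 [ 0.02180116 -0.00586714 -0.02774033]
knob offset in tool [-0.00055007 -0.0008008   0.0425702 ]
[387.69531223 386.32685289]
[387.53611148 346.78113136]
[387.36665236 304.70697923]
```

View pics/w5.png

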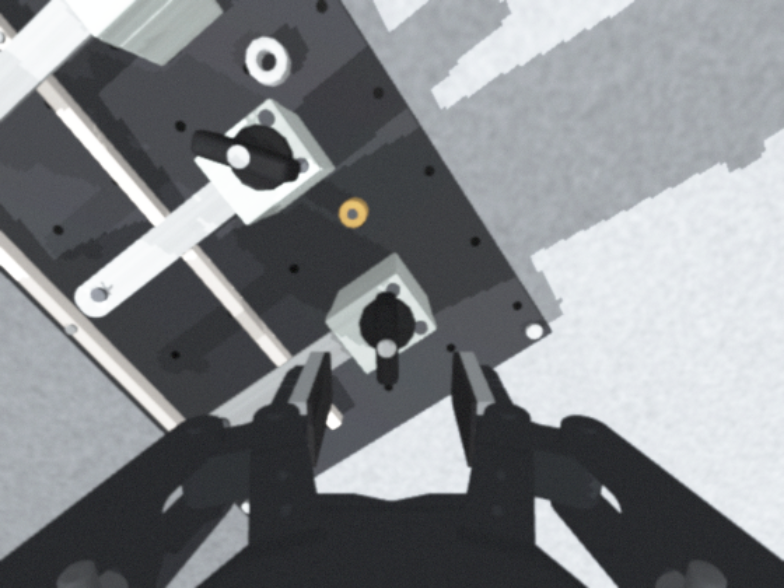

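The bar lies upright in the picture at column 387, centred between the fingers, with its middle at (387,348). That matches the prediction, so I lower and grip.

Request:
{"api": "carry_out", "payload": {
  "moves": [
    [[0, 0, 0], [-0.05, -0.05, 1.5], 4.5],
    [[0, 0, 0], [-0.05, -0.05, 3], 4.5],
    [[0, 0, 0], [-0.05, -0.05, 4.2], 4.5],
    [[0, 0, 0], [-0.05, -0.05, 4.2], 4.5],
    [[0, 0, 0], [-0.05, -0.05, 4.2], 3]
  ]
}}

```text
t: 15.42
eef_pos: [0.5863, -0.0371, 0.0934]
tool_rot: [-0.0, 0.889, 0.459, 0.0]
contact_force: [-0.7, -0.1, -0.3]
gripper_width: 0.351
```

Request:
{"api": "carry_out", "payload": {
  "moves": [
    [[0, 0, 0], [0, 0, 0], 0.5],
    [[0, 0, 0], [0, 0, 0], 0.5],
    [[0, 0, 0], [0, 0, 0], 0.5],
    [[0, 0, 0], [0, 0, 0], 0.5]
  ],
  "newtons": 30
}}

```text
t: 15.92
eef_pos: [0.5852, -0.0361, 0.0939]
tool_rot: [-0.001, 0.889, 0.459, -0.0]
contact_force: [-4.1, 2.2, 4.9]
gripper_width: 0.105
```

Request:
{"api": "carry_out", "payload": {
  "moves": [
    [[0, 0, 6], [0, 0, 0], 0.5],
    [[0, 0, 14], [0, 0, 0], 0.5],
    [[0, 0, 22], [0, 0, 0], 0.5],
    [[0, 0, 30], [0, 0, 0], 0.5],
    [[0, 0, 38], [0, 0, 0], 0.5]
  ]
}}

```text
t: 16.55
eef_pos: [0.5849, -0.0357, 0.0939]
tool_rot: [-0.001, 0.99, 0.143, -0.001]
contact_force: [-4.6, 2.9, 5.5]
gripper_width: 0.109
```

```bash
cat > st.py <<'E'
from h import *
o=bot.get_obs();M=q2R(o['tool_rot']);print(o['t'],o['eef_pos'],'yaw',np.degrees(np.arctan2(M[1,0],M[0,0])),o['torque'],o['contact_force'],o['gripper_width'],o['q'][-1],o['joint_torque'][-1])
E
python3 st.py
```

```text
16.55 [ 0.5849431  -0.03574961  0.09388541] yaw 16.390088578014502 [0.64191505 1.11837351 0.05261847] [-4.60008761  2.92846622  5.52284829] 0.10884358250502678 -1.5810391473529537 1.1838772147893906
```

Request:
{"api": "carry_out", "payload": {
  "moves": [
    [[0, 0, 6], [0, 0, 0], 0.5],
    [[0, 0, 12], [0, 0, 0], 0.5],
    [[0, 0, 18], [0, 0, 0], 0.5],
    [[0, 0, 22], [0, 0, 0], 0.5]
  ]
}}

```text
t: 17.05
eef_pos: [0.5849, -0.0356, 0.0939]
tool_rot: [-0.001, 0.999, -0.048, -0.001]
contact_force: [-5.6, 3.4, 6.6]
gripper_width: 0.107
```

```bash
python3 st.py
```

```text
17.05 [ 0.58488479 -0.0355571   0.09386149] yaw -5.491502137375072 [0.71744916 1.13863992 0.04470814] [-5.63247035  3.44136194  6.617594  ] 0.10742777383347299 -1.9047079389944657 0.4320968594402075
```

Request:
{"api": "carry_out", "payload": {
  "moves": [
    [[0, 0, 3], [0, 0, 0], 0.5],
    [[0, 0, 6], [0, 0, 0], 0.5],
    [[0, 0, 6], [0, 0, 0], 0.5]
  ]
}}

```text
t: 17.42
eef_pos: [0.5849, -0.0355, 0.0939]
tool_rot: [-0.001, 0.995, -0.099, -0.001]
contact_force: [-4.8, 3.6, 5.5]
gripper_width: 0.111
```

```bash
python3 st.py
```

```text
17.425 [ 0.58487446 -0.03548744  0.09389527] yaw -11.383390862680402 [ 0.65168804  1.13515029 -0.10379031] [-4.77407511  3.57527805  5.45028372] 0.11087287981731984 -1.9915830529482033 -0.11987177655100822
```

Request:
{"api": "carry_out", "payload": {
  "moves": [
    [[0, 0, 2], [0, 0, 0], 0.5],
    [[0, 0, 4], [0, 0, 0], 0.5],
    [[0, 0, 4], [0, 0, 0], 0.5]
  ]
}}

```text
t: 17.8
eef_pos: [0.5849, -0.0354, 0.094]
tool_rot: [-0.0, 0.991, -0.132, -0.001]
contact_force: [-5.0, 2.7, 6.3]
gripper_width: 0.113
```

```bash
python3 st.py
```

```text
17.8 [ 0.58494454 -0.03542752  0.09395097] yaw -15.159719012749695 [0.58960936 1.21310344 1.20020368] [-5.01043357  2.72671725  6.32672836] 0.11272291461008375 -2.0484139142771594 -1.2646765261888504
```

Request:
{"api": "carry_out", "payload": {
  "moves": [
    [[0, 0, 2], [0, 0, 0], 0.5],
    [[0, 0, 4], [0, 0, 0], 0.5],
    [[0, 0, 4], [0, 0, 0], 0.5]
  ]
}}

```text
t: 18.18
eef_pos: [0.5849, -0.0354, 0.094]
tool_rot: [0.0, 0.986, -0.165, -0.001]
contact_force: [-5.5, 1.7, 6.8]
gripper_width: 0.114
```

```bash
python3 st.py
```

```text
18.175 [ 0.58489557 -0.0353979   0.09402726] yaw -18.981580969379465 [0.48912288 1.31671573 2.06920477] [-5.46167664  1.70232739  6.80054853] 0.11396531740375865 -2.105688807401694 -2.210027575492859
```

Torque rises from 0.05 to 2.1 N m while the knob stops following. It is at the hard stop after about 68° of turn. I release and lift.

Request:
{"api": "carry_out", "payload": {
  "moves": [
    [[0, 0, 0], [0, 0, 0], 4.5],
    [[0, 0, 0], [0, 0, 0], 4.5],
    [[0, 0, 0], [0, 0, 0], 4.5],
    [[0, 0, 0], [0, 0, 0], 4.5]
  ]
}}

```text
t: 18.68
eef_pos: [0.5861, -0.0375, 0.0933]
tool_rot: [0.0, 0.986, -0.169, 0.0]
contact_force: [0.1, 0.1, -0.6]
gripper_width: 0.527
```

Request:
{"api": "carry_out", "payload": {
  "moves": [
    [[0, 0, 0], [0, 0, -2], 4.5],
    [[0, 0, 0], [0, 0, -4], 4.5],
    [[0, 0, 0], [0, 0, -6], 4.5],
    [[0, 0, 0], [0, 0, -7], 3],
    [[0, 0, 0], [0, 0, -7], 0]
  ]
}}

```text
t: 19.3
eef_pos: [0.5864, -0.0373, 0.1637]
tool_rot: [-0.0, 0.986, -0.169, 0.001]
contact_force: [-0.3, 0.2, -0.1]
gripper_width: 0.152
```

```bash
python3 st.py; python3 -c "
from h import *
o=bot.get_obs();M=q2R(o['tool_rot']);print('to mid, tool axes',M.T@(np.array([.512,-.036,.164])-o['eef_pos']))"
```

```text
19.3 [ 0.58643133 -0.03732946  0.16374252] yaw -19.436859720263204 [-0.00351892  0.03263989 -0.01245569] [-0.32400287  0.24262712 -0.05330917] 0.15227414896717448 -2.0784085154794747 0.023327264352701604
to mid, tool axes [-0.07063145  0.02351456 -0.00034648]
```

Request:
{"api": "carry_out", "payload": {
  "moves": [
    [[0, 0, -6.5], [-2.4, 0.8, 0], 0],
    [[0, 0, -13], [-4.8, 1.6, 0], 0],
    [[0, 0, -19.4], [-7.05, 2.35, 0], 0],
    [[0, 0, -19.4], [-7.05, 2.35, 0], 0],
    [[0, 0, -19.4], [-7.05, 2.35, 0], 0]
  ]
}}

```text
t: 19.92
eef_pos: [0.5124, -0.036, 0.163]
tool_rot: [-0.0, 1.0, -0.001, 0.0]
contact_force: [1.0, -0.4, 0.0]
gripper_width: -0.0
```

```bash
python3 look.py w6.png right;python3 st.py
```

```text
19.925 [ 0.51244115 -0.03602443  0.16304803] [-1.13842944e-04  9.99999268e-01 -1.19334597e-03  1.63246929e-04] [ 0.97316718 -0.3740872   0.01280166] -0.0001483358014027639
bar_right 0.98 [273.9, 119.1] [ 0.5867 -0.034   0.098 ] 1522 box [[0.5801, -0.0161], [0.6053, -0.0388], [0.5913, -0.0569], [0.5649, -0.0345]]
leaf_right 0.96 [278.6, 203.3] [ 0.5205 -0.0366  0.054 ] 2004 box [[0.5575, -0.0284], [0.5575, -0.0457], [0.4804, -0.0463], [0.4805, -0.0273]]
leaf_right 0.18 [56.1, 233.3] [0.4945 0.1523 0.054 ] 1988 box [[0.5311, 0.1636], [0.5369, 0.1404], [0.4591, 0.1374], [0.4521, 0.1628]]
20.075 [ 0.51260779 -0.03585798  0.16317632] yaw -0.07270851294866798 [0.0436578  0.02139988 0.00365568] [-1.75535062  1.28356871  0.3106008 ] -3.835873321955312e-05 -1.771792419563902 -0.01373568142298609
```

View pics/w6.png

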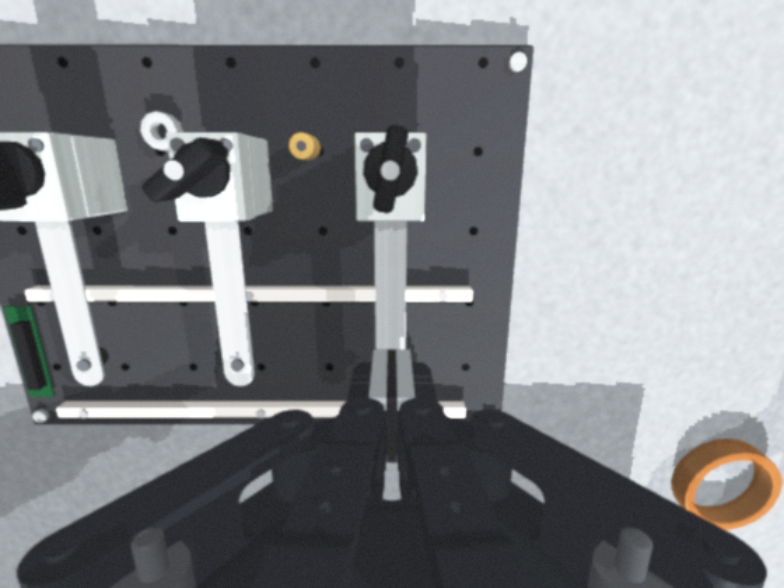

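The bar now runs from (398,130) to (383,207), at about -11°. It was turned about 66° and stands where the stop was felt, with the other knobs unchanged. Now the second press of the right leaf.

Request:
{"api": "carry_out", "payload": {
  "moves": [
    [[0, 0, 0], [0, 0, 3], 0],
    [[0, 0, 0], [0, 0, 6], 0],
    [[0, 0, 0], [0, 0, 8], 0],
    [[0, 0, 0], [0, 0, 8.8], 0],
    [[0, 0, 0], [0, 0, 8.8], 0]
  ]
}}

```text
t: 20.7
eef_pos: [0.512, -0.0358, 0.0751]
tool_rot: [-0.0, 1.0, -0.0, -0.0]
contact_force: [-0.9, -0.5, 0.4]
gripper_width: 0.002
```

Request:
{"api": "carry_out", "payload": {
  "moves": [
    [[0, 0, 0], [0, 0, 0], 0],
    [[0, 0, 0], [0, 0, 0.2], 0],
    [[0, 0, 0], [0, 0, 0.4], 0],
    [[0, 0, 0], [0, 0, 0.5], 0],
    [[0, 0, 0], [0, 0, 0.5], 0]
  ]
}}

```text
t: 21.32
eef_pos: [0.5119, -0.036, 0.0704]
tool_rot: [0.0, 1.0, -0.0, 0.0]
contact_force: [0.2, -0.1, 1.2]
gripper_width: 0.002
```

Request:
{"api": "carry_out", "payload": {
  "moves": [
    [[0, 0, 0], [0, 0, 0.1], 0],
    [[0, 0, 0], [0, 0, 0.2], 0],
    [[0, 0, 0], [0, 0, 0.2], 0]
  ]
}}

```text
t: 21.7
eef_pos: [0.5119, -0.036, 0.0685]
tool_rot: [0.0, 1.0, -0.0, 0.0]
contact_force: [-1.1, 0.6, 5.6]
gripper_width: -0.0
```

Request:
{"api": "carry_out", "payload": {
  "moves": [
    [[0, 0, 0], [0, 0, 0], 0],
    [[0, 0, 0], [0, 0, 0], 0],
    [[0, 0, 0], [0, 0, 0], 0],
    [[0, 0, 0], [0, 0, 0], 0],
    [[0, 0, 0], [0, 0, 0], 0]
  ]
}}

```text
t: 22.32
eef_pos: [0.5119, -0.036, 0.0685]
tool_rot: [0.0, 1.0, -0.0, 0.0]
contact_force: [-0.1, 0.6, 5.3]
gripper_width: 0.002
```

It holds now: 5.3 N at z 0.0685, the same as the sound clips. I lift clear and hand in.

Request:
{"api": "carry_out", "payload": {
  "moves": [
    [[0, 0, 0], [0, 0, -3], 0],
    [[0, 0, 0], [0, 0, -8], 0],
    [[0, 0, 0], [0, 0, -13], 0],
    [[0, 0, 0], [0, 0, -15], 0],
    [[0, 0, 0], [0, 0, -15], 0]
  ]
}}

```text
t: 22.95
eef_pos: [0.5127, -0.036, 0.2196]
tool_rot: [0.0, 1.0, -0.0, 0.002]
contact_force: [0.6, -0.3, -0.5]
gripper_width: -0.001
```

Request:
{"api": "carry_out", "payload": {
  "moves": [
    [[0, 0, 0], [0, 0, 0], 0],
    [[0, 0, 0], [0, 0, 0], 0]
  ]
}}

```text
t: 23.2
eef_pos: [0.5109, -0.036, 0.2169]
tool_rot: [-0.0, 1.0, -0.0, -0.001]
contact_force: [0.0, -0.1, 0.2]
gripper_width: -0.001
```

```bash
python3 st.py; python3 -c "
from h import *
print(bot.hand_in())"
```

```text
23.2 [ 0.51091402 -0.03595616  0.21685444] yaw -0.017527170650716555 [-0.01684552  0.03894833  0.02267659] [ 0.00308202 -0.06553642  0.23347325] -0.00067684239067349 -1.7374085691047048 -0.002101446152664721
the job is handed in; nothing more can be done
None
```

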